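Find the lead-filled tin and load the leaning press

ROBOT

A 6-joint arm with a two-finger parallel gripper is mounted at the origin on the work surface. World frame = base frame: x ahead of the robot, y to its left, z up, the work surface at z = 0. Lengths are in m, angles in rad, forces in N, time in s.
With the tool pointing down it reaches from about 0.25 to 0.775 m from the base axis. Payload 8.9 kg.
Tool frame: the origin (TCP) lies where the fingers leave the gripper's body, on its centre line; the fingertips stand 73 mm ahead of it and the grasp point (between the pads) lies 54 mm ahead of it; z points along the fingers, y is the line along which they close (so a half turn about z gives the same grasp; the last joint's range is limited). The gripper opens to 85 mm and grips with 20 to 120 N. Pads are 22 mm wide; open, the fingers measure 114 mm over their backs; the gripper's body (76 mm by 85 mm) begins 54 mm behind the grasp point. The pads swing forward as they close: fully open they stand 13 mm farther back than shut.
Start: joints at [1.13, 0.291, -0.153, 1.127, 0, 1.431], TCP at [0.156, 0.501, 0.304] pointing down, gripper open.
Joint ranges: [-2.52, 2.52], [-0.91, 1.74], [-1.3, 1.37], [-1.96, 2.02], [-1.52, 1.47], [-3.14, 3.14]. Speed limits (rad/s): [2.22, 2.22, 2.79, 3.14, 3.14, 3.14].

INTERFACE

Orientations are given as a 3x3 rotation matrix whose columns are the frame's x, y, z axes.
In Python, from rig import ctrl gives the robot as it stands.
- The arm moves only by the shell command python3 -m handwheel 'ROWS'. ROWS is JSON, a list of rows, each an object with "gripper": the opening, from 0 (shut) to 1 (fully open); "offset": the shift along the tool's x, y, z in mm, a list of three; "turn": the turn, a rotation vector about the tool's x, y, z in rad, a list of three. A call has 1 to 12 rows; each row is the pose to reach, as a shift and turn from the pose commanded when the call began, along the tool's axes at that moment; what a row does not reach only later rows make up. A row lasts 1/8 s, in which the tool goes at most 62.5 mm and 10.7 degrees, less where a joint would pass 70% of its speed; a pose out of reach is approached as far as the arm can. A call with a gripper value outside its range is refused whole. The fingers move at their own pace and stop on an object; the grip force is fixed at half the most. Time passes only in rows, so rows that repeat a pose let the fingers close. It gives the time, the measured TCP pose, the force, the opening and the grip force at its end, in the units of the state.
- ctrl.read_state(): the state, without advancing time (a new reading comes with each control period).
- ctrl.camera(name): name is "scene" or "top" or "wrist"; returns (picture, depth): 384x512x3 uint8, blue, green, red; 384x512 float32, m along the optical axis (not along the pixel's ray), 0 where there is no reading.
- ctrl.camera_info(name): a dict with "fov_y" (degrees; the focal length in pixels is half the picture's height over the tangent of half this angle, whatever the lens; pixels are square), "cx", "cy" (the principal point, pixels), "world_from_camera" (4x4, takes a point from camera to world coordinates). Camera axes: x right, y up, looking along -z (the intrinsics and any distortion apply to the point x, -y, -z); pixel columns grow to the right and rows downward; lengths in m; the calibration is good to about 2 mm. The wrist camera is an equidistant fisheye: a pixel r from the principal point sees the ray r / f radians off the axis. A picture is of the moment at which its call begins: read the wrist's pose just before it. camera_info takes no time and is no camera call; for the wrist camera it gives the pose at the moment of the call.
- ctrl.job_done(): hands the job in; it is judged then, once.
Trained networks look in the newest picture that a camera, given by its name, has taken for a name from the list of things; names that differ only in an ending like _2 or _b are one class to them, and where a whole thing is asked for, a point or a joint stands for the part that bears it (a point fixed in the world has none). Each returns a list of dicts, best first, with "confidence" (0 to 1); they miss things now and then, are a little off and sometimes report something else, mostly with a low value. They report only what shows in the picture. A call takes as long as a camera call. They do not tell look-alikes from the thing itself.
- ctrl.recognise(camera, target): "pixel" ([column, row] in pixels, amid what is visible of it).
- ctrl.cut_out(camera, target): "mask" (384x512 bool, what is visible of it) and "pixel" ([column, row] in pixels, amid what is visible of it).
- ctrl.landmark_of(camera, target): "pixel" ([column, row] in pixels: a listed point, or the origin of a listed thing).
The state is a dict: "time": time; "joints": joint angles; "qvel": joint speeds; "joint_torque": joint torques, N m; "position": TCP position; "orientation": TCP orientation; "ft_force": force on the tool from outside, world axes, zero at the start; "wrist_torque": the same for the moment, N m; "width": opening from 0.0 (shut) to 1.0 (fully open); "grip_force": force on a finger pad.
Only numpy, scipy, OpenCV 4.12 (cv2) and the standard library are available. Lean on these libraries where they do the work, as an engineer would, in place of code of your own. Each camera call takes 0.05 s, during which the arm holds its last target. There are 200 camera calls.

TASK

Three identical closed tins stand on the jeweller's bench: one holds a lead blank, the other two a light one. Lift them to feel which is the heavy one, and set that tin gently (not dropped) in the sloping pan of the leaning press, flat on the pan, so that its weight alone takes the ram fully down and keeps it there. Leave the two light tins standing upright on the bench, tip no tin over and do not disturb the other things.

Things in the scene. Friction and masses are not known exactly. Their poses are not given: they have to be found in the camera images.
- tin_a: A closed round tin, plain metal, 60 mm diameter, 76 mm tall, standing on its base; origin: centre of its underside, z along its axis. Its flat lid does not come off. Any of the three tins may be the heavy one: that one weighs 0.68 to 0.79 kg in all, each light one 0.21 to 0.30 kg. The blank inside is loose and may shift by 2 mm.
- tin_b: Second tin, the same as tin_a to look at.
- tin_c: Third tin, the same as tin_a to look at.
- press: Grey bench press fixed to the bench, leaning 30 degrees towards its front (-x of its frame). Origin: centre of the underside of its base plate (220 mm in x, 120 mm in y). The ram axis lies in its xz plane. Load it along the ram axis, from the front and above: the magnifier over its rear blocks a gripper that comes straight down on the pan.
- magnifier (a point): Centre of the underside of the press's fixed magnifier, a level round glass of 114 mm diameter, 10 mm thick, 283 mm above the bench, 34 mm behind (+x) the press origin; its post stands 98 mm behind the origin.
- pan (a point): Centre of the flat upper face of the round pan (74 mm) on the ram, where the tin's underside goes (centre within 12 mm); moves with the ram. z: ram axis, up out of the pan; y level; x up the slope to the rear. Ram up: 20 mm in front (-x) of the press origin, 150 mm above the bench. A lip 12 mm high runs round the low (-x) half, inside radius 33 mm; the high side is open.
- ram (a joint): Travel of the ram along its axis, m: 0 up (spring), 0.020 fully down on its stop. Pushed along its axis the empty ram starts to move at about 2 N and is fully down at about 4 N; it is damped. The heavy tin alone takes it fully down, a light one at most about 6 mm. Let go, it springs back.
- bench_block: Loose flat steel block, 90 x 60 x 25 mm: a bystander, leave it alone.
- hammer: Loose hammer lying down, 240 mm long: a bystander, leave it alone.
- brush: Loose brush lying down, 170 mm long: a bystander, leave it alone.
- graver: Loose graver with a handle, lying between the tins, 130 mm long, under 25 mm high: a bystander, leave it alone.
- jar: Loose small jar, 52 mm diameter, 65 mm tall: a bystander, leave it alone.
- dish: Loose copper dish, 90 mm diameter, 30 mm tall: a bystander, leave it alone.
Things that resemble listed ones, but are neither listed nor needed, are in the scene too. Leave any green or purple look-alike of the tin_c alone.

How it is judged:
By the outcome, as a careful person would: the job done as asked, in the order asked, and still so for the second after the job is handed in, with the robot touching nothing.
It also fails if it takes over 54 s, if anything falls off the work surface, if the arm or the gripper's body presses on something with over 40 N, if the wrist force passes 120 N, or if a joint passes its speed limit or range.

## Working session

There is one attempt and no reset: what is moved stays moved. The work goes in short steps, Python scripts to look and compute and a shell command to move; the robot and the scene stay as the last step left them, time stands still between calls to the robot, and variables do not carry over. Pictures are saved under pics/ and viewed, at most 10 in all, crops included, and the job is handed in when it is done.

```bash
mkdir -p pics; cat > h.py <<'E'
import numpy as np, cv2
from rig import ctrl
def shot(cam):
    info=ctrl.camera_info(cam); im,d=ctrl.camera(cam); return im,d,info
def pts(d,info):
    f=d.shape[0]/2/np.tan(np.radians(info["fov_y"]/2))
    v,u=np.mgrid[:d.shape[0],:d.shape[1]].astype(float)
    X=(u-info["cx"])/f*d; Y=-(v-info["cy"])/f*d
    P=np.stack([X,Y,-d,np.ones_like(d)],-1)@np.array(info["world_from_camera"]).T
    return P[...,:3]
E
python3 - <<'E'
from h import *
for c in("top","scene"):
    im,d,i=shot(c); cv2.imwrite(f"pics/{c}0.png",im); P=pts(d,i); np.save(c+".npy",P)
    print(c,{k:np.round(v,3).tolist() for k,v in i.items() if not isinstance(v,str)})
    for t in("tin_a","press","pan","magnifier","jar","dish","bench_block","hammer","brush","graver"):
        try:
            for r in ctrl.cut_out(c,t) if t!="magnifier" else []:
                if r["confidence"]<.3: continue
                q=P[r["mask"]&(d>0)]; top=q[q[:,2]>np.percentile(q[:,2],90)-.006]
                print(t,np.round(r["pixel"]),round(r["confidence"],2),"lo",np.percentile(q,2,axis=0).round(3),"hi",np.percentile(q,98,axis=0).round(3),"topc",((top.min(0)+top.max(0))/2).round(3))
            if t in("pan","magnifier","press","tin_a"):
                for r in ctrl.landmark_of(c,t): print(" lm",t,np.round(r["pixel"]),round(r["confidence"],2),P[int(r["pixel"][1]),int(r["pixel"][0])].round(3))
        except Exception as e: print(t,e)
print(ctrl.read_state())
E
```

```text
top {'fov_y': 49.797, 'cx': 252.761, 'cy': 190.047, 'world_from_camera': [[-0.009, 0.995, -0.096, 0.428], [-1.0, -0.008, 0.011, 0.039], [0.01, 0.096, 0.995, 1.446], [0.0, 0.0, 0.0, 1.0]]}
tin_a [265. 217.] 0.85 lo [ 0.443 -0.045  0.066] hi [0.494 0.01  0.082] topc [ 0.468 -0.018  0.079]
tin_a [262. 168.] 0.84 lo [ 0.607 -0.032  0.006] hi [0.662 0.022 0.082] topc [ 0.635 -0.003  0.079]
tin_a [327. 230.] 0.79 lo [ 0.402 -0.25  -0.001] hi [ 0.457 -0.197  0.083] topc [ 0.429 -0.225  0.079]
tin_a [346. 174.] 0.63 lo [ 0.581 -0.344 -0.002] hi [ 0.673 -0.263  0.031] topc [ 0.627 -0.305  0.027]
tin_a [302. 143.] 0.56 lo [ 0.69  -0.173 -0.   ] hi [ 0.762 -0.116  0.082] topc [ 0.719 -0.145  0.078]
tin_a [293. 176.] 0.54 lo [ 0.587 -0.141  0.01 ] hi [ 0.643 -0.085  0.081] topc [ 0.618 -0.113  0.078]
 lm tin_a [290. 172.] 0.83 [ 0.619 -0.098  0.077]
 lm tin_a [325. 228.] 0.76 [ 0.432 -0.209  0.082]
 lm tin_a [266. 220.] 0.63 [ 0.463 -0.016  0.076]
 lm tin_a [262. 170.] 0.57 [ 0.63  -0.008  0.076]
 lm tin_a [303. 148.] 0.52 [ 0.7   -0.146  0.078]
press [193. 174.] 0.61 lo [0.487 0.133 0.012] hi [
[... 3198 characters left out ...]
3150786e+00]), 'qvel': array([-1.91767021e-05, -2.83125105e-04,  1.14921580e-03,  1.07336271e-03,
        1.34553390e-03,  3.76929111e-04]), 'joint_torque': array([-9.09835450e-06, -5.37017155e+01,  3.31646633e+01,  1.68664628e-03,
       -2.36496162e-04, -1.50102062e-05]), 'position': array([0.15605368, 0.50127884, 0.30391591]), 'orientation': array([[-9.54797022e-01,  2.97258552e-01,  9.70724859e-06],
       [ 2.97258552e-01,  9.54797021e-01,  3.02915097e-05],
       [-2.64041715e-07,  3.18078059e-05, -9.99999999e-01]]), 'ft_force': array([-0.18393671,  0.08827335, -0.21720319]), 'wrist_torque': array([-0.07227277, -0.00098766, -0.00592814]), 'grip_force': 0.0, 'width': 0.9987869540475778}
```

View pics/top0.png

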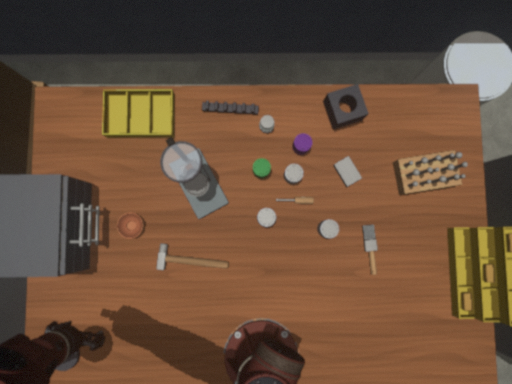

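View pics/scene0.png

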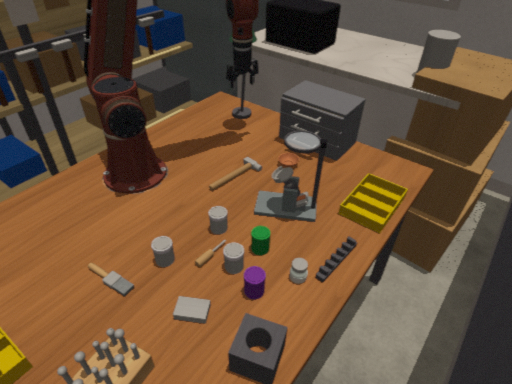

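Top view: three plain tins at pixels (267,217), (329,229) and (293,173). The green look-alike is at (262,168), the purple one at (303,143), and the press is around (195,180). The scene view agrees. Next I'll fit the press pose.

```bash
python3 - <<'E'
from h import *
from scipy.spatial.transform import Rotation as R
for c in("top","scene"):
    P=np.load(c+".npy").reshape(-1,3)
    m=(abs(P[:,0]-.6)<.15)&(abs(P[:,1]-.2)<.13)
    Q=P[m]; print(c,np.histogram(Q[:,2],bins=np.arange(0.0,.31,.01))[0])
    b=Q[(Q[:,2]>.007)&(Q[:,2]<.022)]; 
    r=cv2.minAreaRect((b[:,:2]*1000).astype(np.float32)); print("base",r,np.median(b[:,2]))
    g=Q[Q[:,2]>.275]; (x,y),rad=cv2.minEnclosingCircle((g[:,:2]*1000).astype(np.float32)); print("mag",x,y,rad,np.median(g,axis=0))
    mn=Q[(Q[:,2]>.12)&(Q[:,2]<.175)]
    # plane RANSAC with 30deg tilt
    best=None;rng=np.random.default_rng(0)
    for _ in range(800):
        t=mn[rng.choice(len(mn),3,False)];n=np.cross(t[1]-t[0],t[2]-t[0]);L=np.linalg.norm(n)
        if L<1e-5: continue
        n/=L;n*=np.sign(n[2]) 
        if abs(n[2]-.866)>.06: continue
        k=abs((mn-t[0])@n)<.002
        if best is None or k.sum()>best[0].sum(): best=(k,n)
    k,n=best; q=mn[k]; U,S,V=np.linalg.svd(q-q.mean(0)); n=V[2]*np.sign(V[2][2])
    print("pan plane n",n.round(3),"yaw",np.degrees(np.arctan2(-n[1],-n[0])).round(1),k.sum(),len(mn),q.mean(0).round(4),q.min(0).round(3),q.max(0).round(3))
i=ctrl.camera_info("wrist");s=ctrl.read_state();T=np.array(i["world_from_camera"]);O=s["orientation"]
print(i["fov_y"],"cam in tool",(O.T@(T[:3,3]-s["position"])).round(3),(O.T@T[:3,:3]).round(2),s["time"])
im=cv2.imread("pics/top0.png")[130:235,145:245]; a=cv2.resize(im,(400,420),interpolation=cv2.INTER_CUBIC)
im=cv2.imread("pics/scene0.png")[120:225,240:340]; b=cv2.resize(im,(400,420),interpolation=cv2.INTER_CUBIC)
cv2.imwrite("pics/crop.png",np.hstack([a,b]))
E
```

```text
top [1644  782  215    1    3    1    3    1    3    2    6   39    3   66
  164  145   13    0    0    0    0    0    0    0    0    0    0    3
  440  968]
base ((601.8753662109375, 217.18060302734375), (287.51910400390625, 240.53463745117188), 7.058511257171631) 0.017426200733777764
mag 627.8245239257812 233.31382751464844 67.20928955078125 [0.62242197 0.23028603 0.29124822]
pan plane n [-0.456 -0.275  0.846] yaw 31.1 185 391 [0.5716 0.2021 0.1479] [0.543 0.172 0.13 ] [0.604 0.239 0.163]
scene [979 856 123  61  70 117  74  48  57  63  88 134  30  53 111 105  49  16
  12  13  13  15  13  14  16  14  14  17 257 479]
base ((595.5775756835938, 208.84481811523438), (219.6236114501953, 127.08390045166016), 28.592775344848633) 0.017014928012703434
mag 632.5172119140625 230.58441162109375 67.22357940673828 [0.63209164 0.22448508 0.29067519]
pan plane n [-0.419 -0.243  0.875] yaw 30.1 156 356 [0.5807 0.2027 0.1514] [0.546 0.164 0.134] [0.612 0.237 0.167]
65.70646984690485 cam in tool [ 0.082  0.    -0.071] [[ 0.    0.95  0.32]
 [ 1.   -0.   -0.  ]
 [-0.    0.32 -0.95]] 1.4
```

View pics/crop.png

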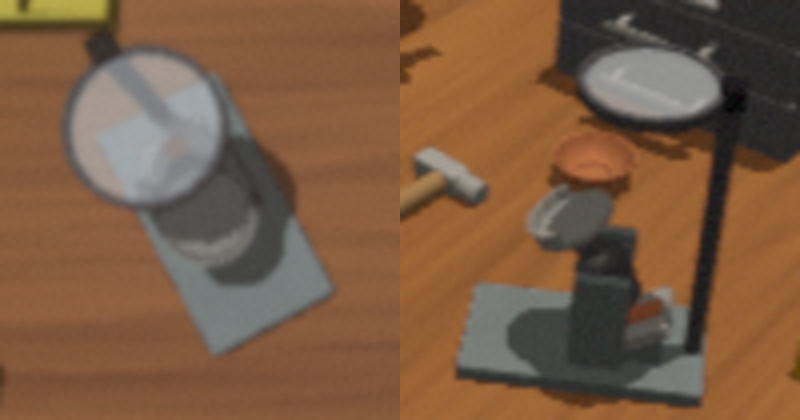

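The press base fits at about (0.596, 0.209) with a yaw of about 29°. That puts the pan centre near (0.576, 0.200), and the scene crop shows it with its lip. I'm moving above the first tin at (0.470, -0.019).

```bash
python3 -m handwheel '[{"gripper":1,"offset":[-227,-202,60],"turn":[0,0,-0.4]},{"gripper":1,"offset":[-227,-202,60],"turn":[0,0,-0.4]},{"gripper":1,"offset":[-227,-202,60],"turn":[0,0,-0.4]},{"gripper":1,"offset":[-227,-202,60],"turn":[0,0,-0.4]},{"gripper":1,"offset":[-455,-403,134],"turn":[0,0,-0.8]},{"gripper":1,"offset":[-455,-403,134],"turn":[0,0,-0.8]},{"gripper":1,"offset":[-455,-403,134],"turn":[0,0,-0.8]},{"gripper":1,"offset":[-455,-403,134],"turn":[0,0,-0.8]},{"gripper":1,"offset":[-455,-403,134],"turn":[0,0,-0.8]},{"gripper":1,"offset":[-455,-403,134],"turn":[0,0,-0.8]},{"gripper":1,"offset":[-455,-403,134],"turn":[0,0,-0.8]},{"gripper":1,"offset":[-455,-403,134],"turn":[0,0,-0.8]}]'; cat >> h.py <<'E'
def wpts(d,info):
    f=d.shape[0]/2/np.tan(np.radians(info["fov_y"]/2))
    v,u=np.mgrid[:d.shape[0],:d.shape[1]].astype(float)
    a=u-info["cx"]; b=v-info["cy"]; r=np.hypot(a,b)+1e-9; t=np.tan(r/f)/r
    P=np.stack([a*t*d,-b*t*d,-d,np.ones_like(d)],-1)@np.array(info["world_from_camera"]).T
    return P[...,:3]
def wr(name):
    im,d,i=shot("wrist"); cv2.imwrite(f"pics/{name}.png",im); return im,d,wpts(d,i)
E
python3 - <<'E'
from h import *
s=ctrl.read_state(); print(s["time"],s["position"],s["orientation"].round(3),s["ft_force"],s["joints"].round(2))
im,d,P=wr("w1")
for r in ctrl.cut_out("wrist","tin_a"):
    q=P[r["mask"]&(d>0)]; k=q[abs(q[:,2]-.077)<.006]
    if len(k)>30: print(r["pixel"],r["confidence"],np.median(k,axis=0).round(4),cv2.minEnclosingCircle((k[:,:2]*1000).astype(np.float32)))
E
```

```text
time: 2.9
position: [0.4715, -0.0206, 0.1694]
orientation: [[-0.88, -0.475, -0.0], [-0.475, 0.88, -0.0], [0.0, -0.0, -1.0]]
ft_force: [-1.5, 0.5, 0.7]
width: 1.003
grip_force: 0.0
2.9 [ 0.47150388 -0.02057189  0.16936877] [[-0.88  -0.475 -0.   ]
 [-0.475  0.88  -0.   ]
 [ 0.    -0.    -1.   ]] [-1.48895016  0.5112706   0.69609069] [-0.2   0.32 -0.5   0.75 -0.   -0.69]
[43.6, 38.9] 0.97 [ 0.4298 -0.221   0.0774] ((430.8414306640625, -228.2842559814453), 31.073646545410156)
[99.1, 273.1] 0.76 [ 0.6045 -0.1327  0.0772] ((613.6072998046875, -120.86540222167969), 29.396265029907227)
[38.3, 325.1] 0.66 [ 0.7105 -0.1622  0.0775] ((719.2852783203125, -157.48324584960938), 29.463640213012695)
[256.8, 216.4] 0.55 [ 0.4691 -0.023   0.0777] ((472.1855163574219, -21.41486167907715), 30.991958618164062)
```

View pics/w1.png

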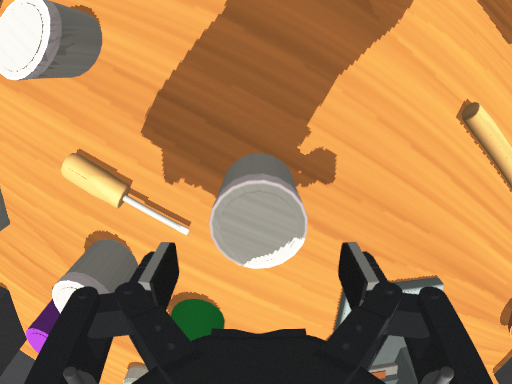

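Wrist view: the tin at pixel (257,216) lies midway between the fingers, at (0.4715, -0.021). I'm descending to grip and lift it.

```bash
python3 -m handwheel '[{"gripper":1,"offset":[0,0,35],"turn":[0,0,0]},{"gripper":1,"offset":[0,0,59],"turn":[0,0,0]},{"gripper":1,"offset":[0,0,59],"turn":[0,0,0]},{"gripper":0,"offset":[0,0,59],"turn":[0,0,0]},{"gripper":0,"offset":[0,0,59],"turn":[0,0,0]},{"gripper":0,"offset":[0,0,59],"turn":[0,0,0]},{"gripper":0,"offset":[0,0,59],"turn":[0,0,0]},{"gripper":0,"offset":[0,0,59],"turn":[0,0,0]}]'; python3 -m handwheel '[{"gripper":0,"offset":[0,0,-8],"turn":[0,0,0]},{"gripper":0,"offset":[0,0,-16],"turn":[0,0,0]},{"gripper":0,"offset":[0,0,-16],"turn":[0,0,0]},{"gripper":0,"offset":[0,0,-16],"turn":[0,0,0]},{"gripper":0,"offset":[0,0,-16],"turn":[0,0,0]}]'
```

```text
time: 4.0
position: [0.4716, -0.0187, 0.1127]
orientation: [[-0.878, -0.478, 0.003], [-0.478, 0.878, -0.0], [-0.002, -0.002, -1.0]]
ft_force: [-1.6, 1.4, 11.4]
width: 0.697
grip_force: 62.7
time: 4.62
position: [0.4705, -0.0187, 0.1266]
orientation: [[-0.878, -0.478, -0.001], [-0.478, 0.878, 0.0], [0.0, 0.0, -1.0]]
ft_force: [-0.3, 0.4, -2.6]
width: 0.689
grip_force: 65.1
```

The reading is about 2.6 N, so this tin is light. I'm setting it back down and going to the third tin at (0.618, -0.116).

```bash
python3 -m handwheel '[{"gripper":0,"offset":[0,0,7],"turn":[0,0,0]},{"gripper":0,"offset":[0,0,14],"turn":[0,0,0]},{"gripper":0,"offset":[0,0,14],"turn":[0,0,0]},{"gripper":1,"offset":[0,0,14],"turn":[0,0,0]},{"gripper":1,"offset":[0,0,14],"turn":[0,0,0]},{"gripper":1,"offset":[0,0,14],"turn":[0,0,0]},{"gripper":1,"offset":[0,0,14],"turn":[0,0,0]},{"gripper":1,"offset":[0,0,-45],"turn":[0,0,0]},{"gripper":1,"offset":[-83,-156,-48],"turn":[0,0,0]},{"gripper":1,"offset":[-83,-156,-48],"turn":[0,0,0]},{"gripper":1,"offset":[-83,-156,-48],"turn":[0,0,0]},{"gripper":1,"offset":[-83,-156,-48],"turn":[0,0,0]}]'; python3 - <<'E'
from h import *
s=ctrl.read_state(); 
im,d,P=wr("w2")
for r in ctrl.cut_out("wrist","tin_a"):
    q=P[r["mask"]&(d>0)]; k=q[abs(q[:,2]-.077)<.006]
    if len(k)>30: print(r["pixel"],r["confidence"],np.median(k,axis=0).round(4),cv2.minEnclosingCircle((k[:,:2]*1000).astype(np.float32)))
E
```

```text
time: 6.12
position: [0.6207, -0.1184, 0.1743]
orientation: [[-0.879, -0.476, 0.002], [-0.476, 0.879, -0.001], [-0.001, -0.002, -1.0]]
ft_force: [-0.5, 0.9, -0.4]
width: 1.0
grip_force: 0.0
[185.7, 277.1] 0.95 [ 0.7107 -0.134   0.0776] ((715.4746704101562, -135.3897705078125), 26.456254959106445)
[263.4, 214.8] 0.92 [ 0.6164 -0.1173  0.0777] ((619.25390625, -115.44563293457031), 30.9676456451416)
[464.3, 100.9] 0.75 [ 0.4729 -0.0256  0.0777] ((470.3244934082031, -20.00908851623535), 31.60206413269043)
```

View pics/w2.png

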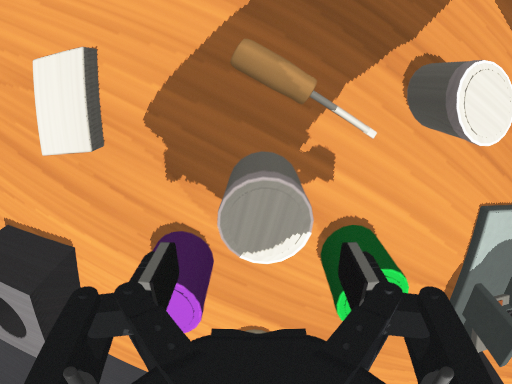

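Wrist view: the first tin stands upright at (460,100). The third is at (264,215), about 3 mm off centre, so I'm correcting for that, then gripping and lifting.

```bash
python3 -m handwheel '[{"gripper":1,"offset":[0,3,35],"turn":[0,0,0]},{"gripper":1,"offset":[0,3,62],"turn":[0,0,0]},{"gripper":1,"offset":[0,3,62],"turn":[0,0,0]},{"gripper":0,"offset":[0,3,62],"turn":[0,0,0]},{"gripper":0,"offset":[0,3,62],"turn":[0,0,0]},{"gripper":0,"offset":[0,3,62],"turn":[0,0,0]},{"gripper":0,"offset":[0,3,62],"turn":[0,0,0]},{"gripper":0,"offset":[0,3,62],"turn":[0,0,0]}]'; python3 -m handwheel '[{"gripper":0,"offset":[0,0,-8],"turn":[0,0,0]},{"gripper":0,"offset":[0,0,-16],"turn":[0,0,0]},{"gripper":0,"offset":[0,0,-16],"turn":[0,0,0]},{"gripper":0,"offset":[0,0,-16],"turn":[0,0,0]},{"gripper":0,"offset":[0,0,-16],"turn":[0,0,0]}]'
```

```text
time: 7.22
position: [0.6178, -0.1142, 0.115]
orientation: [[-0.879, -0.478, 0.003], [-0.478, 0.879, -0.002], [-0.002, -0.003, -1.0]]
ft_force: [0.1, -2.3, 5.8]
width: 0.682
grip_force: 63.1
time: 7.85
position: [0.6164, -0.1134, 0.1285]
orientation: [[-0.878, -0.478, -0.001], [-0.478, 0.878, 0.0], [0.001, 0.001, -1.0]]
ft_force: [0.1, -0.5, -6.5]
width: 0.68
grip_force: 66.0
```

About 6.5 N, so this is the heavy tin. I'm carrying it to a pre-pose on the ram axis in front of and above the pan, with a 30° tilt.

```bash
python3 -m handwheel '[{"gripper":0,"offset":[0,0,-40],"turn":[0,0,0]},{"gripper":0,"offset":[0,0,-90],"turn":[0,0,0]},{"gripper":0,"offset":[-5,40,-125],"turn":[0,0,0]},{"gripper":0,"offset":[-10,90,-150],"turn":[0,0,0]},{"gripper":0,"offset":[-16,140,-180],"turn":[0,0,0]},{"gripper":0,"offset":[-16,190,-190],"turn":[0,0,0]},{"gripper":0,"offset":[-16,240,-190],"turn":[0,0,0]},{"gripper":0,"offset":[-16,280,-190],"turn":[0,-0.17,0]},{"gripper":0,"offset":[-16,294,-190],"turn":[0,-0.35,0]},{"gripper":0,"offset":[-16,294,-190],"turn":[0,-0.5236,0]},{"gripper":0,"offset":[-16,294,-190],"turn":[0,-0.5236,0]},{"gripper":0,"offset":[-16,294,-190],"turn":[0,-0.5236,0]}]'; python3 - <<'E'
from h import *
s=ctrl.read_state();print(s["joints"].round(2),s["wrist_torque"].round(2))
im,d,P=wr("w3");np.save("w3.npy",P)
for t in("pan","press","magnifier"):
    for r in ctrl.landmark_of("wrist",t): print(t,np.round(r["pixel"]),r["confidence"],P[int(r["pixel"][1]),int(r["pixel"][0])].round(4))
for c in("top","scene"):
    im,d,i=shot(c); cv2.imwrite(f"pics/{c}1.png",im); np.save(c+"1.npy",pts(d,i))
E
```

```text
time: 9.35
position: [0.4911, 0.152, 0.3198]
orientation: [[-0.762, -0.477, 0.438], [-0.414, 0.879, 0.237], [-0.498, -0.001, -0.867]]
ft_force: [0.8, -0.3, -7.3]
width: 0.678
grip_force: 72.9
[ 0.05 -0.05 -0.63  0.51  0.22 -0.39] [-0.64  1.16  0.05]
pan [262. 180.] 0.67 [0.5107 0.1644 0.2211]
pan [257. 216.] 0.25 [0.4881 0.1489 0.2672]
press [259. 107.] 0.91 [0.584  0.2029 0.0201]
magnifier [258. 178.] 0.3 [0.5137 0.1626 0.2178]
```

View pics/w3.png

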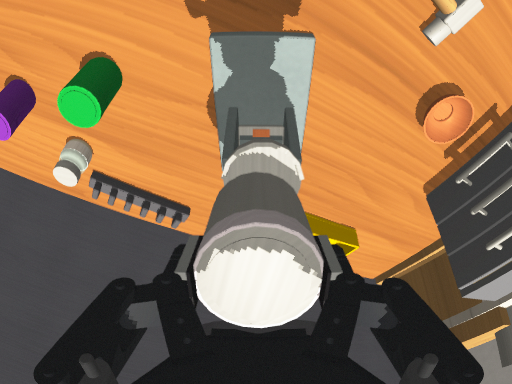

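Wrist view: the tin at (259,270) lines up with the pan lip at (262,160) and the base plate at (262,90). I'm now measuring the remaining offset.

```bash
python3 - <<'E'
from h import *
s=ctrl.read_state();O=s["orientation"];p=s["position"]
psi=np.arctan2(.478,.878);ex=np.array([np.cos(psi),np.sin(psi)]);ey=np.array([-ex[1],ex[0]])
for c in("w3","scene","top"):
    P=np.load(c+".npy").reshape(-1,3)
    m=(abs(P[:,0]-.6)<.16)&(abs(P[:,1]-.2)<.14)&(P[:,2]>.012)&(P[:,2]<.023)
    q=P[m]; u=(q[:,:2]-[.596,.209])@ex; v=(q[:,:2]-[.596,.209])@ey
    k=(abs(u)<.13)&(abs(v)<.075);u,v=u[k],v[k]
    print(c,k.sum(),"u",np.percentile(u,[0,1,99,100]).round(4))
    ed=[]
    for a in np.arange(-.1,.1,.02):
        w=v[(u>=a)&(u<a+.02)]
        if len(w)>25: ed.append((a+.01,w.min(),w.max()))
    print(np.round(ed,4).tolist())
# lip in w3
P=np.load("w3.npy"); n=-O[:,2]
C=np.array([.576,.200,.150]); A=np.array([O[:,1],-O[:,0]]) # y, upslope
q=P[100:200,200:320].reshape(-1,3)-C
a,b,h=q@O[:,1],q@-O[:,0],q@n
k=(np.hypot(a,b)<.06)&(h>-.015)&(h<.03)
print("lip h",np.percentile(h[k],[5,50,95]).round(4),"y",a[k].min(),a[k].max(),"upslope",b[k].min(),b[k].max())
for lo in np.arange(-.015,.03,.005):
    j=k&(h>=lo)&(h<lo+.005)
    if j.sum()>5: print(lo.round(3),j.sum(),a[j].min().round(4),a[j].max().round(4),b[j].min().round(4),b[j].max().round(4))
rel=C-p; print("tool-frame of C minus tin base:",(O.T@rel*1000).round(1))
# tin base lower end in w3
q=P[150:330,180:340].reshape(-1,3)-p; t=q@O
j=(t[:,2]>.03)&(t[:,2]<.2)&(np.hypot(t[:,0],t[:,1])<.036)
print("tin tool x,y extents",t[j].min(0).round(4),t[j].max(0).round(4))
for lo in np.arange(.03,.13,.01):
    jj=j&(t[:,2]>=lo)&(t[:,2]<lo+.01)
    if jj.sum()>5: print(lo.round(2),jj.sum(),t[jj].min(0).round(4),t[jj].max(0).round(4))
E
```

```text
w3 8886 u [-0.1122 -0.1109  0.0461  0.1033]
[[-0.09, -0.0566, 0.0634], [-0.07, -0.0562, 0.0639], [-0.05, -0.0566, 0.0636], [-0.03, -0.0571, 0.0629], [-0.01, -0.0568, 0.0627], [0.01, -0.0567, 0.063], [0.03, -0.0578, 0.0627], [0.05, -0.0578, 0.0621]]
scene 906 u [-0.1096 -0.1079  0.1071  0.1094]
[[-0.09, -0.0606, 0.0592], [-0.07, -0.0595, 0.0616], [-0.05, -0.06, 0.0636], [-0.03, -0.0618, 0.0574], [-0.01, -0.0617, 0.0437], [0.01, -0.0614, -0.0365], [0.03, -0.0629, -0.0231], [0.05, -0.0627, -0.0239], [0.07, -0.0623, 0.0336], [0.09, -0.0596, 0.0636]]
top 923 u [-0.1134 -0.1121  0.0851  0.1039]
[[-0.09, -0.0533, 0.0655], [-0.07, -0.0525, 0.0649], [-0.05, -0.0532, 0.0657], [-0.03, -0.0534, 0.065], [-0.01, -0.0534, 0.0655], [0.01, -0.054, 0.0658], [0.03, -0.0529, 0.0648], [0.05, -0.0542, -0.035]]
lip h [-0.0004  0.001   0.0132] y -0.03561129866287263 0.038072275547161034 upslope -0.03581086428809159 0.017255739141508047
-0.005 308 -0.0319 0.0365 -0.0358 0.0173
0.0 1563 -0.0354 0.0373 -0.0358 0.0159
0.005 66 -0.0316 0.0339 -0.0358 -0.0035
0.01 561 -0.0356 0.0381 -0.0355 -0.0015
tool-frame of C minus tin base: [1.00e-01 1.20e+00 1.95e+02]
tin tool x,y extents [-0.0319 -0.0348  0.03  ] [0.0302 0.0359 0.1979]
0.03 11785 [-0.0319 -0.0347  0.03  ] [0.0302 0.0344 0.04  ]
0.04 1277 [ 0.0084 -0.0346  0.04  ] [0.0301 0.0348 0.05  ]
0.05 926 [ 0.0083 -0.0348  0.05  ] [0.0293 0.0346 0.06  ]
0.06 743 [ 0.0073 -0.0346  0.06  ] [0.0297 0.0346 0.07  ]
0.07 561 [ 0.0064 -0.0307  0.07  ] [0.0295 0.0269 0.08  ]
0.08 475 [ 0.0081 -0.0306  0.0801] [0.0296 0.0265 0.09  ]
0.09 413 [ 0.008  -0.0308  0.09  ] [0.0295 0.0263 0.1   ]
0.1 349 [ 0.0076 -0.0311  0.1   ] [0.0293 0.0259 0.1099]
0.11 43 [ 0.0161 -0.0235  0.11  ] [0.0293 0.0223 0.1131]
```

The wrist camera reads about 2.2 mm too low along the tool's y axis: the pre-grasp tin readings and the tin now in hand both show it. After correcting all three cameras, the tin has to shift about +3.7 mm in y and about 3.5 mm upslope. I'm going to 20 mm above the pan to check again.

```bash
python3 -m handwheel '[{"gripper":0,"offset":[-3.5,3.7,25],"turn":[0,0,0]},{"gripper":0,"offset":[-3.5,3.7,50],"turn":[0,0,0]},{"gripper":0,"offset":[-3.5,3.7,58],"turn":[0,0,0]},{"gripper":0,"offset":[-3.5,3.7,58],"turn":[0,0,0]},{"gripper":0,"offset":[-3.5,3.7,58],"turn":[0,0,0]}]'; python3 - <<'E'
from h import *
s=ctrl.read_state();O=s["orientation"];p=s["position"]
im,d,P=wr("w4"); t=((P.reshape(-1,3)-p)@O).reshape(P.shape)
im2,d2,i=shot("scene"); cv2.imwrite("pics/s4.png",im2); S=((pts(d2,i).reshape(-1,3)-p)@O)
print("wrist")
tt=t[100:330,180:340].reshape(-1,3)
for lo in np.arange(.07,.15,.005):
    j=(tt[:,2]>=lo)&(tt[:,2]<lo+.005)&(np.hypot(tt[:,0],tt[:,1])<.045)
    if j.sum()>5: print(lo.round(3),j.sum(),tt[j].min(0).round(4),tt[j].max(0).round(4))
print("scene")
for lo in np.arange(.07,.15,.01):
    j=(S[:,2]>=lo)&(S[:,2]<lo+.01)&(np.hypot(S[:,0],S[:,1])<.05)
    if j.sum()>5: print(lo.round(3),j.sum(),S[j].min(0).round(4),S[j].max(0).round(4))
a=cv2.resize(im[100:280,160:360],(400,360),interpolation=cv2.INTER_CUBIC)
b=cv2.resize(im2[110:218,230:350],(400,360),interpolation=cv2.INTER_CUBIC)
cv2.imwrite("pics/c4.png",np.hstack([a,b]))
E
```

```text
time: 10.28
position: [0.5169, 0.1709, 0.2713]
orientation: [[-0.76, -0.478, 0.44], [-0.414, 0.878, 0.239], [-0.501, -0.0, -0.866]]
ft_force: [-0.1, -0.1, -7.7]
width: 0.677
grip_force: 72.9
wrist
0.07 308 [ 0.007 -0.03   0.07 ] [0.0294 0.0271 0.075 ]
0.075 270 [ 0.0106 -0.0287  0.075 ] [0.0295 0.0269 0.08  ]
0.08 266 [ 0.0085 -0.0299  0.0801] [0.0294 0.0265 0.085 ]
0.085 224 [ 0.0088 -0.0299  0.0851] [0.0294 0.0268 0.0899]
0.09 214 [ 0.0103 -0.0292  0.09  ] [0.0293 0.0261 0.095 ]
0.095 194 [ 0.0079 -0.0303  0.095 ] [0.0293 0.0268 0.1   ]
0.1 180 [ 0.008  -0.0304  0.1   ] [0.0294 0.0264 0.105 ]
0.105 171 [ 0.0078 -0.0305  0.1051] [0.0295 0.025  0.11  ]
0.11 67 [ 0.0112 -0.0283  0.11  ] [0.0293 0.0261 0.1128]
0.12 330 [ 0.0069 -0.0384  0.1235] [0.0394 0.0354 0.125 ]
0.125 624 [ 0.0057 -0.0384  0.125 ] [0.0395 0.0357 0.1299]
0.13 127 [ 0.0057 -0.0346  0.1301] [0.0396 0.0318 0.1349]
0.135 1508 [-0.0072 -0.0382  0.135 ] [0.0395 0.035  0.1398]
0.14 70 [ 0.0209 -0.0338  0.1401] [0.0396 0.0312 0.1441]
scene
0.07 48 [-0.0312 -0.0347  0.0705] [0.0235 0.011  0.0795]
0.08 46 [-0.0319 -0.0329  0.0803] [0.0258 0.0081 0.0898]
0.09 47 [-0.0317 -0.0343  0.09  ] [0.0242 0.0049 0.0995]
0.1 49 [-0.0323 -0.0351  0.1002] [ 0.0268 -0.0013  0.11  ]
0.11 24 [-0.0298 -0.0347  0.1101] [0.0184 0.0068 0.1175]
0.12 18 [ 0.0068 -0.0395  0.1259] [0.0391 0.0074 0.1295]
0.13 102 [-0.0325 -0.0426  0.1303] [0.0364 0.0285 0.14  ]
0.14 67 [-0.0354 -0.0401  0.14  ] [0.0303 0.0229 0.146 ]
```

View pics/c4.png

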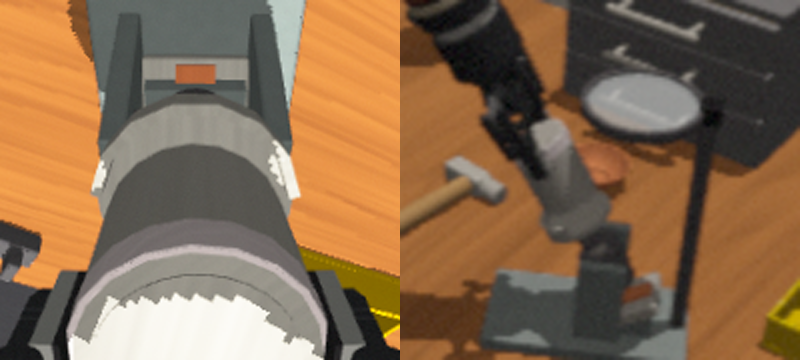

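The lip is about 0.4 mm from the tin centre in y, and the tin sits about 3 mm upslope and clears the lip by about 10 mm. I'm lowering it slowly along the ram axis, partway through the ram's travel.

```bash
python3 -m handwheel '[{"gripper":0,"offset":[0,0,6],"turn":[0,0,0]},{"gripper":0,"offset":[0,0,11],"turn":[0,0,0]},{"gripper":0,"offset":[0,0,15],"turn":[0,0,0]},{"gripper":0,"offset":[0,0,18],"turn":[0,0,0]},{"gripper":0,"offset":[0,0,21],"turn":[0,0,0]},{"gripper":0,"offset":[0,0,24],"turn":[0,0,0]},{"gripper":0,"offset":[0,0,26],"turn":[0,0,0]},{"gripper":0,"offset":[0,0,26],"turn":[0,0,0]}]';python3 -m handwheel '[{"gripper":0,"offset":[0,0,3],"turn":[0,0,0]},{"gripper":0,"offset":[0,0,6],"turn":[0,0,0]},{"gripper":0,"offset":[0,0,9],"turn":[0,0,0]},{"gripper":0,"offset":[0,0,11],"turn":[0,0,0]},{"gripper":0,"offset":[0,0,11],"turn":[0,0,0]}]'; python3 - <<'E'
from h import *
s=ctrl.read_state();O=s["orientation"];p=s["position"];print("f tool",(O.T@s["ft_force"]).round(2))
im,d,P=wr("w5"); t=((P.reshape(-1,3)-p)@O).reshape(P.shape)
tt=t[100:330,180:340].reshape(-1,3)
for lo in np.arange(.09,.15,.005):
    j=(tt[:,2]>=lo)&(tt[:,2]<lo+.005)&(np.hypot(tt[:,0],tt[:,1])<.045)
    if j.sum()>5: print(lo.round(3),j.sum(),tt[j].min(0).round(4),tt[j].max(0).round(4))
E
```

```text
time: 11.38
position: [0.5281, 0.1772, 0.2479]
orientation: [[-0.761, -0.478, 0.439], [-0.414, 0.878, 0.239], [-0.5, -0.0, -0.866]]
ft_force: [-2.5, -0.8, -6.1]
width: 0.676
grip_force: 73.1
time: 12.0
position: [0.533, 0.1798, 0.2383]
orientation: [[-0.761, -0.478, 0.439], [-0.414, 0.878, 0.239], [-0.5, -0.0, -0.866]]
ft_force: [-2.1, -2.1, -4.8]
width: 0.677
grip_force: 73.2
f tool [ 4.88 -0.82  2.7 ]
0.09 212 [ 0.0085 -0.03    0.0901] [0.0294 0.0266 0.095 ]
0.095 195 [ 0.0083 -0.0302  0.095 ] [0.0293 0.0261 0.1   ]
0.1 1314 [ 0.0046 -0.0385  0.1   ] [0.0391 0.0361 0.105 ]
0.105 338 [ 0.0048 -0.0357  0.105 ] [0.039 0.032 0.11 ]
0.11 905 [-0.0095 -0.0387  0.11  ] [0.039  0.0345 0.115 ]
0.115 288 [-0.0073 -0.038   0.115 ] [0.0388 0.0345 0.1199]
0.12 12 [ 0.0215 -0.0335  0.1201] [0.0383 0.0284 0.1213]
0.13 73 [ 0.0062 -0.0435  0.1318] [0.0149 0.0397 0.135 ]
0.135 108 [ 0.0032 -0.0438  0.135 ] [0.0174 0.0404 0.14  ]
0.14 124 [ 0.0154 -0.0413  0.1401] [0.0204 0.0403 0.145 ]
0.145 133 [ 0.0184 -0.0398  0.145 ] [0.0237 0.0403 0.15  ]
```

The tin is seated: the pan face and the tin base coincide, with about 4 N on the ram. I'm releasing it and waiting for it to settle before backing off along the ram axis.

```bash
python3 -m handwheel '[{"gripper":1,"offset":[0,0,0],"turn":[0,0,0]},{"gripper":1,"offset":[0,0,0],"turn":[0,0,0]},{"gripper":1,"offset":[0,0,0],"turn":[0,0,0]},{"gripper":1,"offset":[0,0,0],"turn":[0,0,0]},{"gripper":1,"offset":[0,0,0],"turn":[0,0,0]},{"gripper":1,"offset":[0,0,-20],"turn":[0,0,0]},{"gripper":1,"offset":[0,0,-50],"turn":[0,0,0]},{"gripper":1,"offset":[0,0,-100],"turn":[0,0,0]},{"gripper":1,"offset":[0,0,-150],"turn":[0,0,0]},{"gripper":1,"offset":[0,0,-150],"turn":[0,0,0]},{"gripper":1,"offset":[0,0,-150],"turn":[0,0,0]}]'; python3 - <<'E'
from h import *
s=ctrl.read_state();O=s["orientation"]
im,d,P=wr("w6"); im2,d2,i=shot("scene"); S=pts(d2,i)
n=np.array([-.439,-.239,.866]); ey=np.array([-.478,.878,0]); eu=np.cross(ey,n)
C=np.array([.5745,.2035,.150])
q=(P.reshape(-1,3)-C); h=q@n; a=q@ey; b=q@eu
print("bands h: count, y range, upslope range")
for lo in np.arange(-.03,.07,.005):
    j=(h>=lo)&(h<lo+.005)&(np.hypot(a,b)<.045)
    if j.sum()>5: print(lo.round(3),j.sum(),a[j].min().round(4),a[j].max().round(4),b[j].min().round(4),b[j].max().round(4))
j=(np.hypot(a,b)<.028)&(h>.03)&(h<.09); l=P.reshape(-1,3)[j]; V=np.linalg.svd(l-l.mean(0))[2][2]; V*=np.sign(V[2])
print("lid h med",np.median(h[j]),"normal",V.round(3),"tilt vs n deg",np.degrees(np.arccos(V@n)))
cv2.imwrite("pics/c6.png",np.hstack([cv2.resize(im,(400,300)),cv2.resize(im2[100:280,130:370],(400,300),interpolation=cv2.INTER_CUBIC)]))
E
```

```text
time: 13.42
position: [0.467, 0.1439, 0.368]
orientation: [[-0.761, -0.478, 0.439], [-0.414, 0.879, 0.239], [-0.5, -0.0, -0.866]]
ft_force: [-0.0, 0.8, -1.1]
width: 0.997
grip_force: 0.0
bands h: count, y range, upslope range
-0.025 39 -0.0344 0.0338 -0.0364 0.0025
-0.02 95 -0.0394 0.0336 -0.036 0.006
-0.015 56 -0.0338 0.0305 -0.0365 -0.0019
-0.01 380 -0.0392 0.0335 -0.0361 -0.0017
-0.005 28 -0.0295 0.0214 -0.0352 -0.013
0.0 29 -0.0269 0.0222 -0.0316 -0.0177
0.005 26 -0.0232 0.023 -0.0316 -0.0163
0.01 38 -0.0272 0.0247 -0.0315 -0.0134
0.015 29 -0.0266 0.0254 -0.0312 -0.0121
0.02 37 -0.0272 0.0208 -0.0315 -0.0176
0.025 39 -0.0279 0.0225 -0.0315 -0.0163
0.03 34 -0.0264 0.016 -0.0315 -0.0185
0.035 40 -0.0252 0.0207 -0.0315 -0.02
0.04 13 -0.0216 0.0261 -0.0313 -0.0121
0.045 48 -0.0272 0.0218 -0.032 -0.0186
0.05 44 -0.0277 0.0232 -0.0319 -0.0173
0.055 3249 -0.0325 0.0282 -0.0318 0.0298
lid h med 0.057568741279853175 normal [-0.444 -0.234  0.865] tilt vs n deg 0.9020561343309477
```

View pics/c6.png

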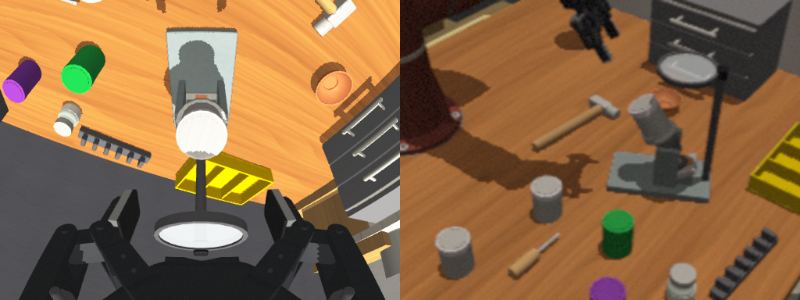

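The left view shows the tin flat in the pan. Its tilt is within 1° and the ram travel is about 20 mm, so it is fully down. The right view shows the two light tins upright and the other things in view where they were. Handing in.

```bash
python3 -c "
from rig import ctrl
print(ctrl.job_done())"
```

```text
the job is handed in; nothing more can be done
None
```

The heavy tin, picked out by lifting two of the three (about 2.6 N against 6.5–7.7 N), sits flat in the press pan with the ram down by about 20 mm, the two light tins stand upright on the bench, and the job is handed in.

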